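# Lower the bonding head with the locked hand lever

## Task

Get the hot-bar press ready to bond: push the carrier slide, by its black knob, all the way in under the heating head until it meets its stop. Then bring the head down with the hand lever: lift the lockout collar on the lever, push the lever right over, away from you, and let the collar drop back down so that it locks the lever there. Do not lower the head before the slide is home, and leave the other things on the bench where they are.

Things in the scene. Friction and masses are not known exactly. Their poses are not given: they have to be found in the camera images.
- press: Press, fixed to the bench: tan base plate 340 (x) by 500 mm (y -210 to +290), 15 thick; origin on the table top. Its +x, the push direction of slide and lever, points away from the robot (turned up to 0.25 rad). Black column with finned heating head at the left rear; slide way at y +60, lever at y -150. The head, over x +40 to +130, y +10 up, from 85 mm up, stays 100 clear of the slide's knob.
- slide_knob (a point): Centre of the black knob (26 mm diameter, 28 mm tall, vertical axis, on a 14 mm post) at the front end of the carrier slide; 92 mm above the table, 47 mm above the slide's flat top. Its axes are the press's. Can be gripped from above or pushed from the robot's side.
- slide (a joint): Travel of the carrier slide along the press's +x, in m: 0 fully out, 0.070 home against the stop. Starts 0 to 25 mm. Stays where it is left; about 2 N to move it.
- lever_pivot (a point): The lever's pivot, in the press: 70 mm towards the robot and 150 mm to the right of the press's origin, 58 mm above the table. Axes as the press's; the lever swings about the y axis here, in the vertical plane of the press's x and z.
- lever (a joint): Angle of the hand lever, rad: 0 leans 0.40 towards the robot (head up), 0.40 upright, 0.80 leans 0.40 away (head down; it follows the lever). Starts 0 to 0.12. With the collar down its cross pin is caught in a notch and the lever stops at 0.23; lifted, it passes the gate's raised land; from 0.71 the collar drops into the far notch and locks. Stays where left; about 2 N at the collar swings it.
- collar_grip (a point): Centre of the lockout collar's knurled aluminium grip ring: 36 mm diameter, 18 tall along the lever, 130 from the pivot with the collar down. z points up along the lever, y is the pivot axis. Can be gripped across y from above with the lever's knob between the fingers. Below it a sleeve of 22 mm diameter; the gate plates reach 82 mm from the pivot.
- collar (a joint): Lift of the lockout collar along the lever, in m: 0 down, 0.015 fully up under the knob. A spring pushes it down with 4 to 6 N. It clears the gate's land when lifted more than 11 mm. If the lever is on the land when it is let go, it rests there at about 0.010 to 0.011.
- lever_knob (a point): Middle of the flat black knob on top of the lever: 28 mm diameter, 18 mm tall along the lever, 166 mm from the pivot (its top 175 mm). Axes as the collar's.
- brush: Bystander: small grey wire brush, 160 mm long, 20 mm wide, 21 mm high, lying on the press's plate between the lever and the slide way. Origin at the middle of its underside.
- flux_bottle: Bystander: white flux bottle, 38 mm diameter, 95 mm tall, on the press's plate behind the lever. Origin under its centre.
- wire_spool: Bystander: grey spool, 52 mm diameter, 38 mm tall, on the press's plate behind the lever. Origin under its centre.
- spare_carrier: Bystander: spare aluminium carrier plate, 130 by 75 by 18 mm, lying at the left front of the press's plate. Origin under its centre.
- screwdriver: Bystander: screwdriver, 170 mm long, lying on the bench to the right.
- parts_tray: Bystander: black divided tray, 140 by 100 by 30 mm, on the bench to the right. Origin under its centre.

How it is judged:
By the outcome, as a careful person would: the job done as asked, in the order asked, and still so for the second after the job is handed in, with the robot touching nothing.
It also fails if it takes over 45 s, if anything falls off the work surface, if the arm or the gripper's body presses on something with over 40 N, if the wrist force passes 120 N, or if a joint passes its speed limit or range.

## Robot

A 6-joint arm with a two-finger parallel gripper is mounted at the origin on the work surface. World frame = base frame: x ahead of the robot, y to its left, z up, the work surface at z = 0. Lengths are in m, angles in rad, forces in N, time in s.
With the tool pointing down it reaches from about 0.325 to 0.875 m from the base axis. Payload 4.4 kg.
Tool frame: the origin (TCP) lies at the very end of the fingers, on their centre line; the grasp point (between the pads) lies bot.grasp_offset behind it (bot.grasp_offset is the distance from the TCP to the grasp point, in m); z points along the fingers, y is the direction in which the jaws open and shut (so a half turn about z gives the same grasp; the last joint's range is limited). The gripper opens to 85 mm and grips with 20 to 120 N. Pads are 22 mm wide; open, the fingers measure 114 mm over their backs; the gripper's body (76 mm by 85 mm) begins 54 mm behind the grasp point. The pads swing forward as they close: fully open they stand 13 mm farther back than shut.
Start: joints at [-1.294, 0.207, 1.542, -0, 1.393, -0.15], TCP at [0.238, -0.523, 0.231] pointing down, gripper open.
Joint ranges: [-2.73, 2.73], [-0.86, 2.22], [0.23, 2.46], [-1.11, 4.25], [0.08, 2.63], [-2.82, 2.82]. Speed limits (rad/s): [2.79, 2.79, 3.14, 3.14, 3.14, 3.14].

## Interface

Orientations are given as a unit quaternion [x, y, z, w].
In Python, from workcell import bot gives the robot as it stands.
- The arm moves only by the tool move_arm, never from a script. Its arguments are lists of equal length, an entry for each row: "fingers": the opening, from -1 (shut) to 1 (fully open), so that 0 is half open; "offset": the shift along the world's x, y, z in mm, a list of three; "twist": the turn about the world's z in rad. A call has 1 to 5 rows; each row shifts and turns the commanded pose from where the row before left it; what a row does not reach is not made up. A row lasts 1/10 s, in which the tool goes at most 50 mm and 8.59 degrees, less where a joint would pass 70% of its speed; a pose out of reach is approached as far as the arm can. A call with a gripper value outside its range is refused whole. The fingers move at their own pace and stop on an object; "grip_force" is the grip in N (left out, the last holds). Time passes only in rows, so rows that do not move let the fingers close. It gives the time, the measured TCP pose, the force and the opening at its end, in the units of the state.
- bot.get_obs(): the state, without advancing time (a new reading comes with each control period).
- bot.get_image(name): name is "side" or "top" or "wrist"; returns (picture, depth): 384x512x3 uint8, red, green, blue; 384x512 float32, m along the optical axis (not along the pixel's ray), 0 where there is no reading.
- bot.camera_info(name): a dict with "vertical_fov" (degrees; the focal length in pixels is half the picture's height over the tangent of half this angle, whatever the lens; pixels are square), "cx", "cy" (the principal point, pixels), "R" (3x3) and "t" (3): a world point X has camera coordinates R X + t. Camera axes: x right, y down, z forward; pixel columns grow to the right and rows downward; lengths in m; the calibration is good to about 2 mm. A picture is of the moment at which its call begins: read the wrist's pose just before it. camera_info takes no time and is no camera call; for the wrist camera it gives the pose at the moment of the call.
- bot.sign_off(): hands the job in, once; it reports no verdict.
Trained networks look in the newest picture that a camera, given by its name, has taken for a name from the list of things; names that differ only in an ending like _2 or _b are one class to them, and where a whole thing is asked for, a point or a joint stands for the part that bears it (a point fixed in the world has none). Each returns a list of dicts, best first, with "p" (0 to 1); they miss things now and then, are a little off and sometimes report something else, mostly with a low value. They report only what shows in the picture. A call takes as long as a camera call.
- bot.recognise(target, camera): "position" ([x, y, z] in m, in the coordinates of the camera as it stood for that picture, good to about 4 mm: the middle of the surface that is visible of it).
- bot.trace(target, camera): "pixels" (384x512 bool, what is visible of it).
- bot.mark_of(target, camera): "position" ([x, y, z] in m, in the coordinates of the camera as it stood for that picture, good to about 4 mm: a listed point, or the origin of a listed thing).
The state is a dict: "clock": time; "qpos": joint angles; "qvel": joint speeds; "effort": joint torques, N m; "position": TCP position; "ee_rot": TCP orientation; "wrist_force": force on the tool from outside, world axes, zero at the start; "ft_torque": the same for the moment, N m; "width": finger opening in m.
Only numpy, scipy, OpenCV 4.12 (cv2) and the standard library are available. Lean on these libraries where they do the work, as an engineer would, in place of code of your own. Each camera call takes 0.05 s, during which the arm holds its last target.

## Working session

There is one attempt and no reset: what is moved stays moved. The work goes in short steps, Python scripts to look and compute and a tool call to move; the robot and the scene stay as the last step left them, time stands still between calls to the robot, and variables do not carry over. Pictures are saved under pics/ and viewed, and the job is handed in when it is done.

Besides the shell and the picture viewer there is one more tool, called by a JSON object that holds its "op" and its "data", one argument or row to a line. move_arm: Moves the arm, as the interface text tells. Its arguments: {"type":"object","properties":{"fingers":{"type":"array"},"offset":{"type":"array"},"twist":{"type":"array"},"grip_force":{"type":"number"}},"required":["fingers","offset","twist"]}

```bash
mkdir -p pics; cat > h.py <<'E'
from workcell import bot
import numpy as np, cv2
def snap(cam,fn):
    p,d=bot.get_image(cam); cv2.imwrite('pics/'+fn,p[:,:,::-1]); return p,d
def w(cam,pos,ci=None):
    ci=ci or bot.camera_info(cam); return np.array(ci['R']).T@(np.array(pos)-np.array(ci['t']))
def marks(cam,names,fn='mark_of'):
    for n in names:
        for r in getattr(bot,fn)(n,cam)[:2]:
            print(cam,n,round(r['p'],2),np.round(w(cam,r['position']),4))
E
python3 - <<'E'
from h import *
o=bot.get_obs(); print(o, bot.grasp_offset)
snap('top','t0.png'); marks('top',['press','slide_knob','lever_pivot','collar_grip','lever_knob','flux_bottle'])
snap('side','s0.png'); marks('side',['press','slide_knob','lever_pivot','collar_grip','lever_knob'])
E
```

```text
{'clock': 0.0, 'qpos': array([-1.29448007e+00,  2.07440850e-01,  1.54296591e+00, -1.72597083e-05,
        1.39348934e+00, -1.50508677e-01]), 'qvel': array([-1.11116974e-03, -8.72191505e-04,  8.48534502e-04,  9.53392936e-05,
        1.97470727e-04, -1.54294892e-03]), 'effort': array([ 2.06996542e-04, -3.83033860e+01, -2.91593635e+01, -8.23519053e-05,
        1.06263402e-02, -5.96518205e-06]), 'position': array([ 0.2378107 , -0.52268375,  0.23010825]), 'ee_rot': array([ 9.77312887e-01,  2.11797532e-01, -8.08760137e-05, -1.14891191e-03]), 'wrist_force': array([-0.28201523, -0.05280522, -0.29171824]), 'ft_torque': array([0.08407957, 0.02083926, 0.00050924]), 'width': 0.08513133558109968} 0.0187
top press 0.65 [ 0.6401  0.0286 -0.0023]
top slide_knob 0.8 [0.5138 0.0964 0.093 ]
top lever_pivot 0.81 [ 0.5581 -0.1157  0.0566]
top lever_pivot 0.58 [ 6.208e-01 -3.847e-01 -2.000e-04]
top collar_grip 0.52 [ 0.5143 -0.1127  0.1778]
top lever_knob 0.76 [ 0.5036 -0.1084  0.2144]
top lever_knob 0.15 [ 0.7484 -0.0657  0.0144]
top flux_bottle 0.58 [ 0.7362 -0.1363  0.0163]
top flux_bottle 0.35 [ 0.6205 -0.3883 -0.    ]
side press 0.92 [0.635  0.0265 0.0015]
side slide_knob 0.95 [0.5088 0.0965 0.0904]
side slide_knob 0.62 [ 0.5603 -0.1174  0.0617]
side lever_pivot 0.98 [ 0.5617 -0.1144  0.0595]
side lever_pivot 0.7 [ 0.6205 -0.39    0.0022]
side collar_grip 0.82 [ 0.5143 -0.1107  0.1828]
side lever_knob 0.84 [ 0.5026 -0.1099  0.2155]
```

View pics/t0.png

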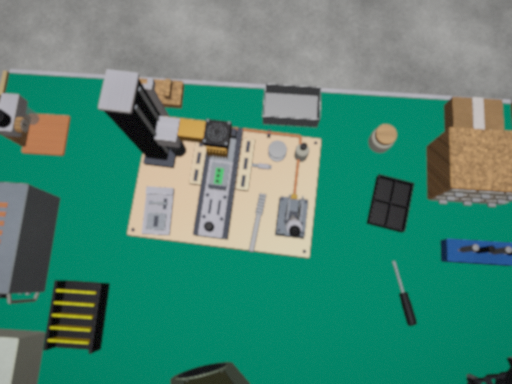

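View pics/s0.png

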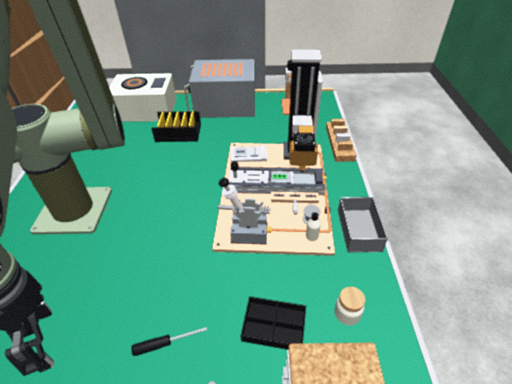

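The plate shows at top pixels (130,235)–(310,254), which puts its yaw near -0.105. The lever is at about (293,228) and the slide knob at about (208,228). I'll move to a hover above the slide knob, with the jaws turned across the press's y.

{"op": "move_arm", "data": {
  "fingers": [1, 1, 1, 1, 1],
  "offset": [
    [10, 41, 14],
    [10, 41, 14],
    [15, 41, 14],
    [18, 41, 10],
    [18, 41, 10]
  ],
  "twist": [-0.036, -0.036, -0.036, -0.036, -0.036]
}}

```text
clock: 1.15
position: [0.3094, -0.317, 0.294]
ee_rot: [0.993, 0.122, 0.0, 0.0]
wrist_force: [0.8, -0.0, -0.2]
width: 0.0851
```

{"op": "move_arm", "data": {
  "fingers": [1, 1, 1, 1, 1],
  "offset": [
    [18, 41, 5],
    [18, 41, 5],
    [18, 41, 5],
    [18, 41, 0],
    [18, 41, 0]
  ],
  "twist": [-0.036, -0.036, -0.036, -0.036, -0.036]
}}

```text
clock: 1.65
position: [0.3996, -0.1118, 0.309]
ee_rot: [0.999, 0.033, 0.001, 0.0]
wrist_force: [1.4, -0.0, 0.3]
width: 0.0851
```

```bash
python3 - <<'E'
from h import *
o=bot.get_obs(); print(o['clock'],o['position'],o['qpos'])
snap('wrist','w1.png'); marks('wrist',['press','slide_knob','lever_pivot','collar_grip','lever_knob'])
E
```

```text
1.65 [ 0.39956617 -0.11178741  0.30898371] [-4.82083972e-01 -2.04894072e-01  1.79393628e+00  7.76158845e-06
  1.55055242e+00  1.02369375e+00]
wrist slide_knob 0.65 [ 3.839e-01 -4.226e-01  1.000e-04]
wrist slide_knob 0.61 [0.5134 0.0912 0.0907]
wrist lever_pivot 0.62 [ 0.5606 -0.1211  0.0545]
wrist lever_knob 0.69 [ 0.5004 -0.1166  0.2153]
```

View pics/w1.png

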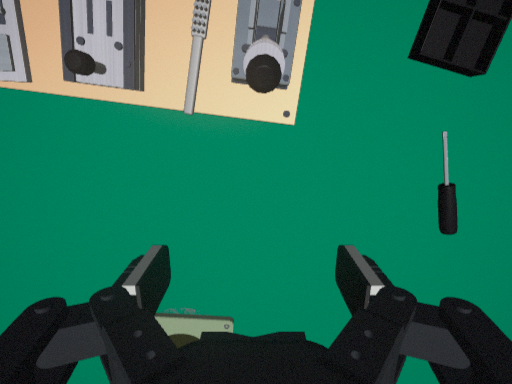

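{"op": "move_arm", "data": {
  "fingers": [1, 1, 1, 1],
  "offset": [
    [18, 41, 0],
    [18, 41, 0],
    [18, 41, 0],
    [18, 41, 0]
  ],
  "twist": [-0.043, -0.043, -0.043, -0.043]
}}

```text
clock: 2.35
position: [0.4718, 0.05, 0.3084]
ee_rot: [0.998, -0.056, 0.0, 0.0]
wrist_force: [0.9, -0.5, -0.3]
width: 0.0853
```

```bash
python3 - <<'E'
from h import *
o=bot.get_obs(); print(o['clock'],o['position'],o['ee_rot'],o['qpos'])
snap('wrist','w2.png'); marks('wrist',['press','slide_knob','lever_pivot','collar_grip','lever_knob'])
E
```

```text
2.35 [0.47178988 0.04996995 0.30837216] [ 9.98455628e-01 -5.55537149e-02  2.76789273e-04  2.59633735e-04] [-7.68410528e-02 -6.47172711e-02  1.67222889e+00 -5.07735418e-04
  1.53351655e+00  1.60513872e+00]
wrist press 0.8 [ 0.641   0.0296 -0.0018]
wrist slide_knob 0.84 [0.5159 0.0927 0.0939]
wrist lever_pivot 0.6 [ 0.5594 -0.1191  0.0576]
wrist collar_grip 0.63 [ 0.5163 -0.1197  0.1792]
wrist lever_knob 0.76 [ 0.5023 -0.1158  0.2152]
```

View pics/w2.png

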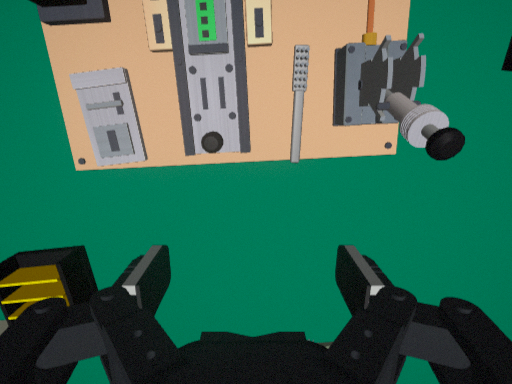

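The second wrist picture shows the slide knob at (212,142), the plate's front edge from (75,170) to (397,154), and the lever knob at (445,143). Next I'll measure the yaw and the positions from the pixels.

```bash
cat >> h.py <<'E'
def pix(cam,u,v,z):
    ci=bot.camera_info(cam); f=192/np.tan(np.radians(ci['vertical_fov'])/2)
    R=np.array(ci['R']);t=np.array(ci['t']); d=R.T@np.array([(u-ci['cx'])/f,(v-ci['cy'])/f,1]); C=-R.T@t
    return C+d*(z-C[2])/d[2]
E
python3 - <<'E'
from h import *
p=cv2.imread('pics/w2.png'); 
a=pix('wrist',75,170,.015);b=pix('wrist',397,154,.015);c=pix('wrist',410,0,.015)
print(a,b,np.arctan2(-(a-b)[0],(a-b)[1]), (c-b), np.linalg.norm(a-b))
print('edge2',np.arctan2((c-b)[1],(c-b)[0]))
print('way',[np.arctan2(*(pix('wrist',u2,v2,.035)-pix('wrist',u1,v1,.035))[[1,0]]) for u1,v1,u2,v2 in [(181,153,171,0),(250,152,243,0)]])
print('knob',pix('wrist',212,142,.106))
print('levknob',pix('wrist',445,143,.215+.008))
E
```

```text
[0.48612828 0.32469427 0.015     ] [ 0.45758222 -0.17415616  0.015     ] -0.057161347952501954 [ 2.04496135e-01 -8.91494917e-03 -5.55111512e-17] 0.49966651957752684
edge2 -0.043567121685678174
way [np.float64(-0.11510603154316237), np.float64(-0.06366882070557879)]
knob [0.51423314 0.09184224 0.106     ]
levknob [ 0.50430714 -0.10938379  0.223     ]
```

{"op": "move_arm", "data": {
  "fingers": [1, 0.5, 0.5, 0.5, 0.5],
  "offset": [
    [21, 21, -35],
    [21, 22, -35],
    [0, 0, -49],
    [0, 0, -49],
    [0, 0, -25]
  ],
  "twist": [0.05, 0, 0, 0, 0]
}}

```text
clock: 3.15
position: [0.5097, 0.0914, 0.1108]
ee_rot: [1.0, -0.029, -0.004, 0.0]
wrist_force: [-0.9, 0.4, -0.9]
width: 0.0642
```

```bash
python3 - <<'E'
from h import *
o=bot.get_obs(); print(o['clock'],o['position'],o['ee_rot'],o['wrist_force'])
snap('wrist','w3.png'); marks('wrist',['slide_knob'])
p,d=snap('top','t3.png');
for n in ['slide_knob']: marks('top',[n])
for n in ['press']:
  m=bot.trace('press','top')[0]['pixels']; 
  print([pix('top',u,v,.015) for u,v in [(130,235),(310,254)]])
E
```

```text
3.15 [0.50966674 0.09141111 0.11077583] [ 9.99569329e-01 -2.90989779e-02 -3.78203513e-03  3.20479365e-04] [-0.89986906  0.40611596 -0.90178671]
wrist slide_knob 0.6 [0.5139 0.0885 0.0946]
top slide_knob 0.76 [0.515  0.0951 0.094 ]
[array([0.48537074, 0.31986436, 0.015     ]), array([ 0.46531846, -0.17173385,  0.015     ])]
```

View pics/w3.png

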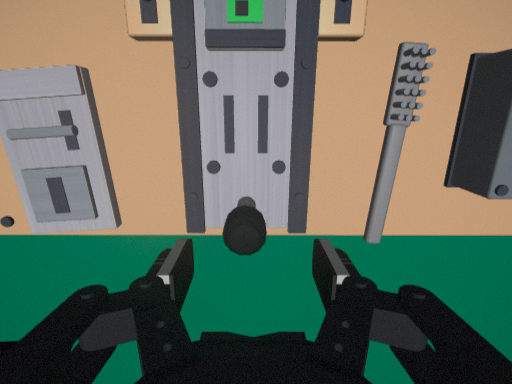

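The knob at (245,230) sits centred between the pads, and the plate edge is level in the picture, so the yaw is about -0.06. I'll go down and grip.

{"op": "move_arm", "data": {
  "fingers": [0.5, 0.5, -0.6, -0.6, -0.6],
  "offset": [
    [3, 1, -34],
    [0, 0, 0],
    [0, 0, 0],
    [0, 0, 0],
    [0, 0, 0]
  ],
  "twist": [0, 0, 0, 0, 0],
  "grip_force": 25
}}

```text
clock: 3.9
position: [0.5179, 0.0959, 0.0838]
ee_rot: [1.0, -0.028, 0.002, -0.002]
wrist_force: [0.7, 1.9, 2.3]
width: 0.0245
```

{"op": "move_arm", "data": {
  "fingers": [-0.6, -0.6],
  "offset": [
    [0, 0, 0],
    [0, 0, 0]
  ],
  "twist": [0, 0]
}}

```text
clock: 4.1
position: [0.5179, 0.0959, 0.0838]
ee_rot: [1.0, -0.028, 0.002, -0.001]
wrist_force: [-0.4, 4.1, 6.3]
width: 0.025
```

{"op": "move_arm", "data": {
  "fingers": [-0.6, -0.6, -0.6, -0.6],
  "offset": [
    [10, -0.6, 0],
    [10, -0.6, 0],
    [10, -0.6, 0],
    [8, -0.5, 0]
  ],
  "twist": [0, 0, 0, 0]
}}

```text
clock: 4.5
position: [0.5557, 0.0936, 0.0838]
ee_rot: [1.0, -0.028, 0.002, -0.001]
wrist_force: [-2.5, 4.8, 7.1]
width: 0.0249
```

{"op": "move_arm", "data": {
  "fingers": [-0.6, -0.6, -0.6],
  "offset": [
    [6, -0.4, 0],
    [5, -0.3, 0],
    [4, -0.2, 0]
  ],
  "twist": [0, 0, 0]
}}

```text
clock: 4.8
position: [0.5706, 0.0928, 0.0838]
ee_rot: [1.0, -0.028, 0.002, -0.001]
wrist_force: [-1.4, 4.4, 7.1]
width: 0.0246
```

{"op": "move_arm", "data": {
  "fingers": [-0.6, -0.6, -0.6],
  "offset": [
    [4, -0.2, 0],
    [4, -0.2, 0],
    [4, -0.2, 0]
  ],
  "twist": [0, 0, 0]
}}

```text
clock: 5.1
position: [0.5823, 0.0921, 0.0838]
ee_rot: [1.0, -0.027, 0.001, -0.001]
wrist_force: [-2.4, 3.9, 7.8]
width: 0.0248
```

{"op": "move_arm", "data": {
  "fingers": [-0.6, -0.6, -0.6],
  "offset": [
    [2, -0.1, 0],
    [2, -0.1, 0],
    [2, -0.1, 0]
  ],
  "twist": [0, 0, 0]
}}

```text
clock: 5.4
position: [0.5869, 0.0918, 0.0838]
ee_rot: [1.0, -0.027, -0.0, -0.001]
wrist_force: [-8.5, 4.1, 12.1]
width: 0.0248
```

{"op": "move_arm", "data": {
  "fingers": [-0.6, -0.6],
  "offset": [
    [2, -0.1, 0],
    [0, 0, 0]
  ],
  "twist": [0, 0]
}}

```text
clock: 5.6
position: [0.5868, 0.0918, 0.0837]
ee_rot: [1.0, -0.027, -0.003, -0.001]
wrist_force: [-10.9, 3.9, 13.9]
width: 0.025
```

{"op": "move_arm", "data": {
  "fingers": [-0.6, -0.6],
  "offset": [
    [3, -0.2, 0],
    [0, 0, 0]
  ],
  "twist": [0, 0]
}}

```text
clock: 5.8
position: [0.5871, 0.0918, 0.0835]
ee_rot: [1.0, -0.027, -0.006, -0.001]
wrist_force: [-18.0, 3.2, 20.2]
width: 0.0247
```

{"op": "move_arm", "data": {
  "fingers": [0.3, 0.3, 0.3, 0.3],
  "offset": [
    [-2, 0.1, 0],
    [0, 0, 0],
    [0, 0, 0],
    [-2, 0, 15]
  ],
  "twist": [0, 0, 0, 0]
}}

```text
clock: 6.2
position: [0.5863, 0.0899, 0.0944]
ee_rot: [1.0, -0.028, -0.002, 0.0]
wrist_force: [0.0, 0.3, 0.5]
width: 0.0555
```

```bash
python3 - <<'E'
from h import *
o=bot.get_obs(); print(o['clock'],o['position'],o['ee_rot'],o['wrist_force'],o['width'])
snap('wrist','w4.png'); marks('wrist',['slide_knob'])
p,d=snap('side','s4.png');marks('side',['slide_knob'])
E
```

```text
6.2 [0.58630677 0.08993228 0.09443378] [ 9.99612926e-01 -2.77156025e-02 -2.40627959e-03  2.29411316e-04] [0.03881998 0.29659843 0.47543676] 0.0554742772063287
wrist slide_knob 0.94 [0.5874 0.0846 0.0968]
side slide_knob 0.69 [0.5769 0.0932 0.09  ]
```

View pics/w4.png

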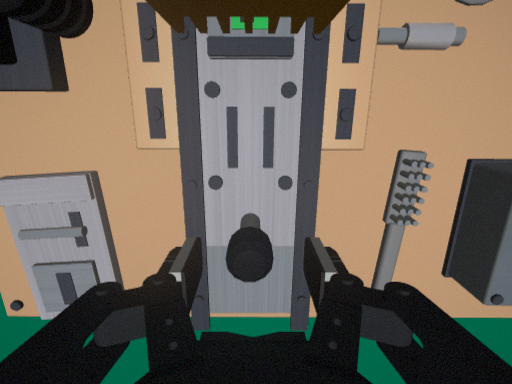

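The slide is home: it met a hard stop after 69 mm, holding at 18 N. The picture shows the released knob at (250,255). Now to the lever.

{"op": "move_arm", "data": {
  "fingers": [0.5, 0.5, 0.5, 0.5, 0.5],
  "offset": [
    [-5, 0, 49],
    [-8, 0, 49],
    [-10, 0, 49],
    [-15, -15, 44],
    [-23, -42, 10]
  ],
  "twist": [0, 0, 0, 0, 0]
}}

```text
clock: 6.9
position: [0.5303, 0.0345, 0.3044]
ee_rot: [1.0, -0.025, 0.007, -0.0]
wrist_force: [0.7, -1.3, 0.1]
width: 0.0644
```

{"op": "move_arm", "data": {
  "fingers": [0.5, 0.5, 0.5, 0.5, 0.5],
  "offset": [
    [-23, -42, 10],
    [-23, -42, 0],
    [-23, -42, 0],
    [0, -22, 0],
    [0, 0, 0]
  ],
  "twist": [0, 0, 0, 0, 0]
}}

```text
clock: 7.4
position: [0.4574, -0.1174, 0.3073]
ee_rot: [1.0, -0.03, 0.0, 0.001]
wrist_force: [0.3, 0.9, -0.0]
width: 0.0641
```

```bash
python3 - <<'E'
from h import *
o=bot.get_obs(); print(o['clock'],o['position'],o['ee_rot'],o['wrist_force'],o['width'])
snap('wrist','w5.png'); marks('wrist',['slide_knob','lever_pivot','collar_grip','lever_knob'])
p,d=snap('side','s5.png');marks('side',['slide_knob','lever_pivot','collar_grip','lever_knob'])
E
```

```text
7.4 [ 0.4573643  -0.11735442  0.30734797] [ 9.99548342e-01 -3.00469495e-02  1.84636535e-04  5.08924909e-04] [ 0.28191743  0.8517841  -0.00830767] 0.06407809192173844
wrist slide_knob 0.92 [0.5856 0.0908 0.0907]
wrist lever_pivot 0.73 [ 0.5571 -0.1148  0.0582]
wrist collar_grip 0.67 [ 0.516  -0.1149  0.1801]
wrist collar_grip 0.37 [ 0.6262 -0.3862 -0.0058]
wrist lever_knob 0.91 [ 0.5036 -0.1094  0.2137]
wrist lever_knob 0.34 [ 0.3851 -0.4225 -0.002 ]
side slide_knob 0.8 [0.5777 0.0924 0.0912]
side slide_knob 0.36 [ 0.5503 -0.0207  0.0199]
side lever_pivot 0.9 [ 0.5618 -0.1152  0.0616]
side collar_grip 0.63 [ 0.516  -0.1101  0.1857]
side collar_grip 0.23 [ 0.5615 -0.1175  0.0607]
side lever_knob 0.59 [ 0.4997 -0.1093  0.2145]
```

View pics/w5.png

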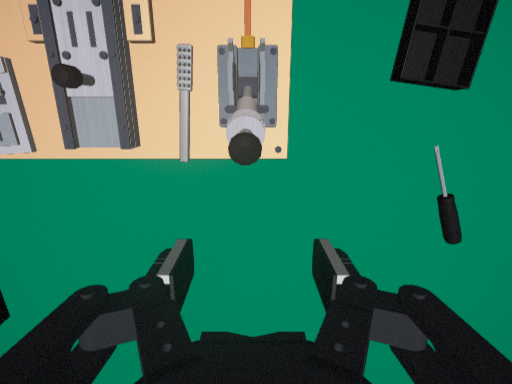

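View pics/s5.png

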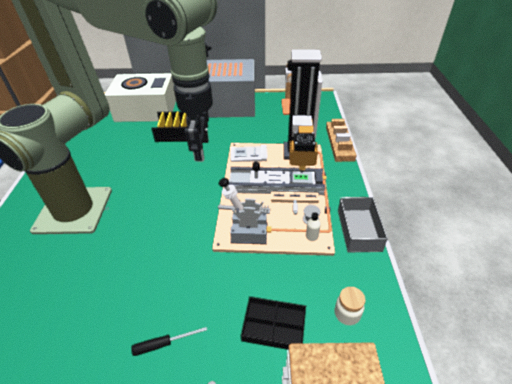

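The wrist picture shows the lever knob at (245,148) and the collar just above it at (246,128). The networks agree on the collar at about (0.516, -0.113, 0.181). I'll go down around it.

{"op": "move_arm", "data": {
  "fingers": [0.5, 0.5, 0.5, 0.5, 0.5],
  "offset": [
    [30, 2, -10],
    [29, 2, -10],
    [0, 0, -40],
    [0, 0, -40],
    [0, 0, 0]
  ],
  "twist": [0, 0, 0, 0, 0]
}}

```text
clock: 8.4
position: [0.5126, -0.1086, 0.2008]
ee_rot: [1.0, -0.027, -0.007, -0.002]
wrist_force: [-1.3, 0.1, -0.5]
width: 0.0642
```

```bash
python3 - <<'E'
from h import *
o=bot.get_obs(); print(o['clock'],o['position'],o['ee_rot'],o['wrist_force'],o['width'])
snap('wrist','w6.png'); marks('wrist',['lever_pivot','collar_grip','lever_knob'])
E
```

```text
8.4 [ 0.51261178 -0.10855766  0.20079115] [ 0.99960446 -0.02722933 -0.00661463 -0.00239505] [-1.3174333   0.08370082 -0.50025984] 0.06416246628434781
wrist collar_grip 0.97 [ 0.5223 -0.1195  0.1819]
wrist lever_knob 0.7 [ 0.5073 -0.1163  0.2221]
```

View pics/w6.png

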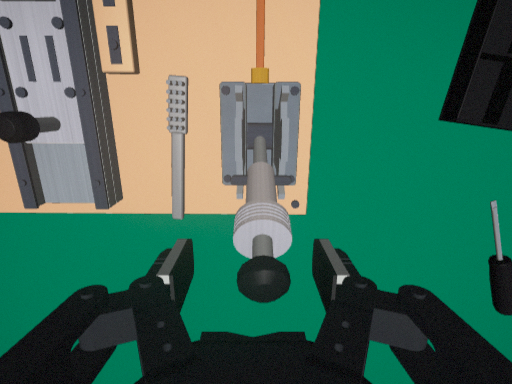

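The collar and knob at (263,230) and (263,278) are about 5 mm right of the gap's centre. I'll correct that and go down.

{"op": "move_arm", "data": {
  "fingers": [0.5, 0.5, 0.5],
  "offset": [
    [2, -5, -10],
    [0, 0, -28],
    [0, 0, 0]
  ],
  "twist": [0, 0, 0]
}}

```text
clock: 8.9
position: [0.5171, -0.1154, 0.167]
ee_rot: [1.0, -0.028, -0.002, -0.001]
wrist_force: [-0.6, -0.1, -0.4]
width: 0.064
```

```bash
python3 - <<'E'
from h import *
o=bot.get_obs(); print(o['clock'],o['position'],o['ee_rot'],o['wrist_force'],o['width'])
snap('wrist','w7.png'); marks('wrist',['lever_pivot','collar_grip','lever_knob'])
E
```

```text
8.9 [ 0.51713142 -0.11539962  0.1669692 ] [ 9.99609731e-01 -2.78201551e-02 -2.39498434e-03 -8.30128572e-04] [-0.56889112 -0.13794793 -0.38367317] 0.06395366700809194
wrist lever_pivot 0.68 [ 0.5615 -0.1192  0.0616]
wrist collar_grip 0.82 [ 0.5179 -0.1189  0.1812]
wrist lever_knob 0.61 [ 0.5048 -0.1166  0.216 ]
```

View pics/w7.png

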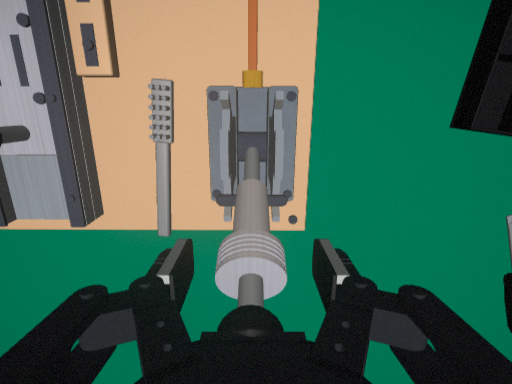

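{"op": "move_arm", "data": {
  "fingers": [0.3, -0.4, -0.4, -0.4, -0.4],
  "offset": [
    [0, 0, -5],
    [0, 0, 0],
    [0, 0, 0],
    [0, 0, 0],
    [0, 0, 0]
  ],
  "twist": [0, 0, 0, 0, 0],
  "grip_force": 60
}}

```text
clock: 9.6
position: [0.5191, -0.1147, 0.165]
ee_rot: [1.0, -0.028, 0.0, -0.001]
wrist_force: [-1.4, 5.6, 5.5]
width: 0.0341
```

```bash
python3 - <<'E'
from h import *
o=bot.get_obs(); print(o['clock'],o['position'],o['ee_rot'],o['wrist_force'],o['width'])
snap('wrist','w8.png')
E
```

```text
9.6 [ 0.51911409 -0.11465752  0.16496587] [ 9.99620835e-01 -2.75186448e-02  1.13925708e-04 -9.47859225e-04] [-1.40074887  5.5583321   5.53603323] 0.034126536000257585
```

View pics/w8.png

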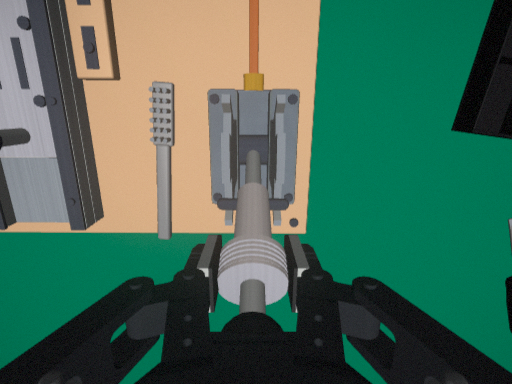

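Both pads are on the knurled ring at (253,270). Now I'll lift the collar along the lever's axis.

{"op": "move_arm", "data": {
  "fingers": [-0.4, -0.4, -0.4, -0.4],
  "offset": [
    [-1.7, 0.1, 5],
    [-1.7, 0.1, 5],
    [-1, 0, 3],
    [0, 0, 0]
  ],
  "twist": [0, 0, 0, 0]
}}

```text
clock: 10.05
position: [0.5147, -0.1144, 0.1764]
ee_rot: [1.0, -0.028, 0.0, -0.001]
wrist_force: [4.1, 4.3, -4.6]
width: 0.0342
```

```bash
python3 - <<'E'
from h import *
o=bot.get_obs(); print(o['clock'],o['position'],o['ee_rot'],o['wrist_force'],o['width'])
snap('wrist','w9.png');snap('side','s9.png'); marks('side',['lever_pivot','collar_grip','lever_knob'])
p=cv2.imread('pics/s9.png')[150:260,180:300]; cv2.imwrite('pics/s9c.png',cv2.resize(p,None,fx=5,fy=5,interpolation=3))
E
```

```text
10.05 [ 0.51474174 -0.11440448  0.17635292] [ 9.99619791e-01 -2.75511548e-02  3.00172426e-04 -1.05721243e-03] [ 4.09619402  4.31000162 -4.60954819] 0.03418609555516357
side lever_pivot 0.88 [ 0.5612 -0.115   0.0622]
side collar_grip 0.46 [ 0.5119 -0.1101  0.1917]
side lever_knob 0.72 [ 0.5046 -0.1105  0.2172]
```

View pics/w9.png

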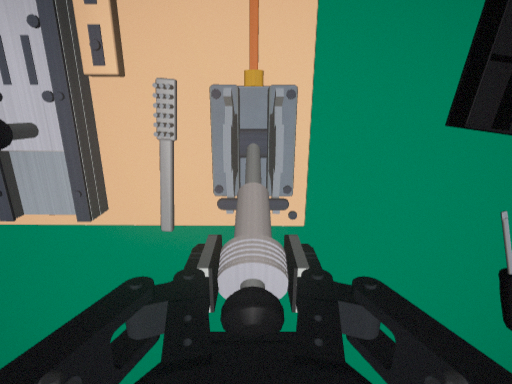

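View pics/s9c.png

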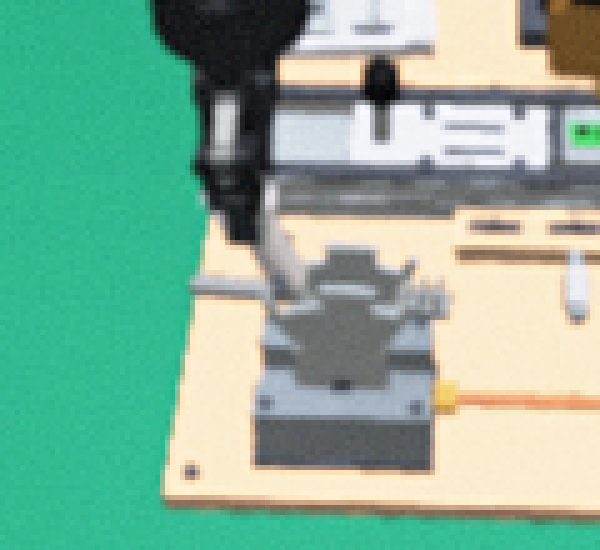

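{"op": "move_arm", "data": {
  "fingers": [-0.4, -0.4, -0.4, -0.4],
  "offset": [
    [-0.5, 0, 2],
    [8, -0.5, 4],
    [9, -0.5, 3],
    [0, 0, 0]
  ],
  "twist": [0, 0, 0, 0]
}}

```text
clock: 10.7
position: [0.5304, -0.1153, 0.1841]
ee_rot: [1.0, -0.027, -0.002, -0.001]
wrist_force: [0.2, 5.4, -9.0]
width: 0.0339
```

{"op": "move_arm", "data": {
  "fingers": [-0.4, -0.4, -0.4, -0.4, -0.4],
  "offset": [
    [10, -0.6, 2],
    [9, -0.5, 1],
    [9, -0.5, 0],
    [10, -0.6, 0],
    [0, 0, 0]
  ],
  "twist": [0, 0, 0, 0, 0]
}}

```text
clock: 11.2
position: [0.5718, -0.1203, 0.1912]
ee_rot: [1.0, -0.028, 0.002, 0.001]
wrist_force: [0.8, 0.4, -0.4]
width: 0.0255
```

The opening has dropped to 25.5 mm, so the ring slipped out of the grip. I'll look.

```bash
python3 - <<'E'
from h import *
o=bot.get_obs(); print(o['clock'],o['position'],o['ee_rot'],o['wrist_force'],o['width'])
snap('wrist','w10.png');snap('side','s10.png'); marks('side',['lever_pivot','collar_grip','lever_knob'])
p=cv2.imread('pics/s10.png')[130:260,180:320]; cv2.imwrite('pics/s10c.png',cv2.resize(p,None,fx=4.5,fy=4.5,interpolation=3))
E
```

```text
11.2 [ 0.57179187 -0.12027025  0.19119115] [ 0.99961523 -0.02760958  0.00226281  0.00140834] [ 0.75228236  0.37374019 -0.39530916] 0.02549926858778006
side lever_pivot 0.68 [ 0.5616 -0.1157  0.0604]
side collar_grip 0.58 [ 0.5359 -0.1088  0.1893]
side lever_knob 0.75 [ 0.5291 -0.1116  0.2251]
```

View pics/w10.png

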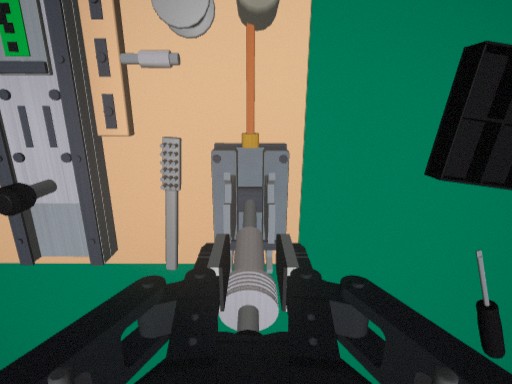

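View pics/s10c.png

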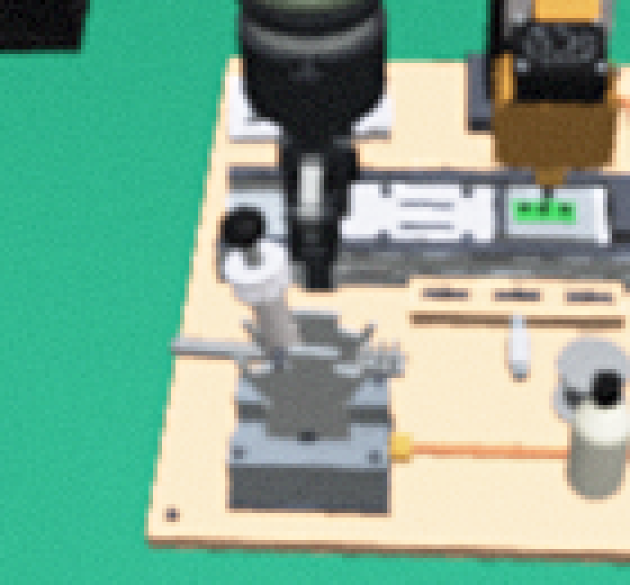

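The fingers have gone past the ring. The collar is down and the lever rests at its 0.23 stop, with nothing else disturbed. I'll open, come back around the ring and grip again harder.

{"op": "move_arm", "data": {
  "fingers": [0.5, 0.5, 0.5, 0.5, 0.5],
  "offset": [
    [0, 0, 5],
    [0, 0, 0],
    [-17, 2, 0],
    [-16, 2, 0],
    [0, 0, 0]
  ],
  "twist": [0, 0, 0, 0, 0]
}}

```text
clock: 11.95
position: [0.5346, -0.1144, 0.1942]
ee_rot: [1.0, -0.028, -0.001, -0.0]
wrist_force: [1.6, -0.5, -0.6]
width: 0.0643
```

{"op": "move_arm", "data": {
  "fingers": [0.5, 0.5, 0.5],
  "offset": [
    [0, 0, -15],
    [0, 0, -15],
    [0, 0, 0]
  ],
  "twist": [0, 0, 0]
}}

```text
clock: 12.25
position: [0.535, -0.1143, 0.1623]
ee_rot: [1.0, -0.028, -0.002, -0.001]
wrist_force: [-0.6, 0.0, 1.1]
width: 0.0641
```

```bash
python3 - <<'E'
from h import *
o=bot.get_obs(); print(o['clock'],o['position'],o['ee_rot'],o['wrist_force'],o['width'])
snap('wrist','w11.png');marks('wrist',['lever_pivot','collar_grip','lever_knob']);snap('side','s11.png'); marks('side',['lever_pivot','collar_grip','lever_knob'])
E
```

```text
12.25 [ 0.53503204 -0.1142832   0.16230865] [ 9.99615717e-01 -2.76549924e-02 -1.78654275e-03 -6.54852424e-04] [-0.61486931  0.04755093  1.10498977] 0.06407416828735447
wrist lever_pivot 0.91 [ 0.5621 -0.1204  0.0606]
wrist collar_grip 0.76 [ 0.5378 -0.1204  0.1875]
wrist lever_knob 0.81 [ 0.5281 -0.1158  0.2247]
side lever_pivot 0.68 [ 0.5609 -0.1176  0.0636]
side collar_grip 0.6 [ 0.536  -0.1115  0.1873]
side collar_grip 0.59 [0.5786 0.0941 0.0937]
side lever_knob 0.68 [ 0.5249 -0.1161  0.2253]
```

View pics/w11.png

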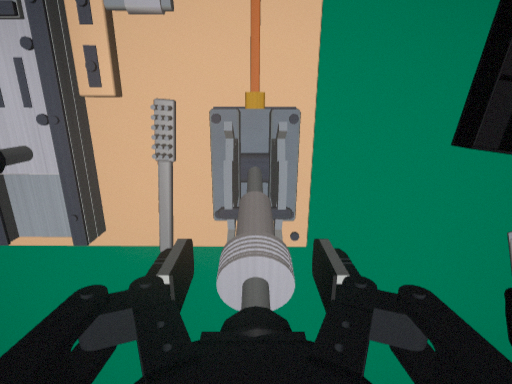

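{"op": "move_arm", "data": {
  "fingers": [-1, -1, -1, -1, -1],
  "offset": [
    [2, -0.5, 1],
    [0, 0, 0],
    [0, 0, 0],
    [0, 0, 0],
    [0, 0, 0]
  ],
  "twist": [0, 0, 0, 0, 0],
  "grip_force": 110
}}

```text
clock: 13.15
position: [0.5387, -0.1157, 0.1663]
ee_rot: [1.0, -0.028, 0.001, 0.001]
wrist_force: [-2.8, -0.2, 6.1]
width: 0.0328
```

{"op": "move_arm", "data": {
  "fingers": [-1, -1, -1, -1],
  "offset": [
    [-1, 0, 5],
    [-1, 0, 5],
    [-0.5, 0, 3],
    [0, 0, 0]
  ],
  "twist": [0, 0, 0, 0]
}}

```text
clock: 13.55
position: [0.5359, -0.1155, 0.1782]
ee_rot: [1.0, -0.028, 0.0, 0.0]
wrist_force: [4.5, -2.1, -4.7]
width: 0.0332
```

```bash
python3 - <<'E'
from h import *
o=bot.get_obs(); print(o['clock'],o['position'],o['ee_rot'],o['wrist_force'],o['width'])
snap('wrist','w12.png')
E
```

```text
13.55 [ 0.53591954 -0.11547316  0.17817293] [ 9.99618372e-01 -2.76194786e-02  4.58743813e-04  2.53386383e-04] [ 4.46777827 -2.06733186 -4.6902994 ] 0.03316734190484407
```

View pics/w12.png

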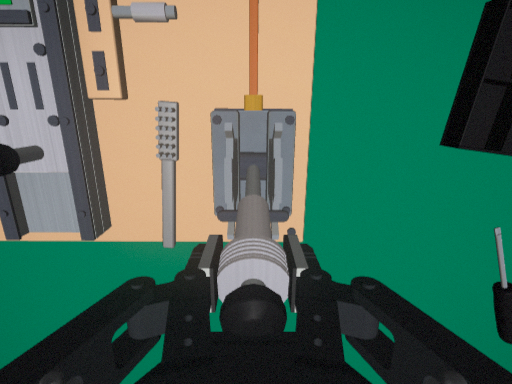

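{"op": "move_arm", "data": {
  "fingers": [-1, -1, -1],
  "offset": [
    [-0.5, 0, 2],
    [0, 0, 1],
    [0, 0, 0]
  ],
  "twist": [0, 0, 0]
}}

```text
clock: 13.9
position: [0.535, -0.1154, 0.1808]
ee_rot: [1.0, -0.028, -0.0, 0.0]
wrist_force: [4.2, -2.7, -5.9]
width: 0.0334
```

{"op": "move_arm", "data": {
  "fingers": [-1, -1, -1],
  "offset": [
    [3, -0.2, 0.5],
    [4, -0.2, 0.5],
    [4, -0.2, 0.5]
  ],
  "twist": [0, 0, 0]
}}

```text
clock: 14.2
position: [0.5431, -0.1158, 0.1809]
ee_rot: [1.0, -0.028, -0.004, -0.0]
wrist_force: [-5.5, -4.7, -6.7]
width: 0.0332
```

```bash
python3 - <<'E'
from h import *
o=bot.get_obs(); print(o['clock'],o['position'],o['ee_rot'],o['wrist_force'],o['width'])
snap('wrist','w13.png')
E
```

```text
14.2 [ 0.54309725 -0.11581546  0.18087764] [ 9.99610148e-01 -2.75783899e-02 -4.35253799e-03 -2.00594085e-04] [-5.51933282 -4.67308962 -6.74741608] 0.03321517402493166
```

View pics/w13.png

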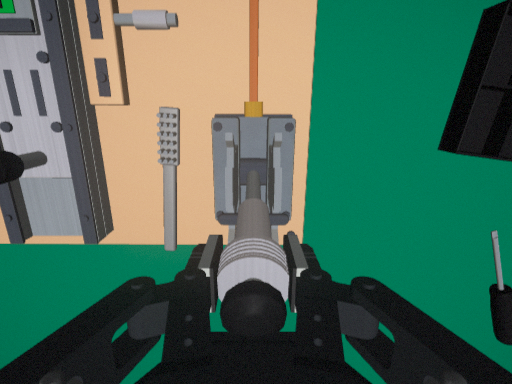

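Lifted about 14.5 mm, and the lever is now past 0.23. I'll carry on along the arc in small steps.

{"op": "move_arm", "data": {
  "fingers": [-1, -1, -1],
  "offset": [
    [5, -0.3, 0.5],
    [5, -0.3, 0.3],
    [5, -0.3, 0.2]
  ],
  "twist": [0, 0, 0]
}}

```text
clock: 14.55
position: [0.5564, -0.1165, 0.1809]
ee_rot: [1.0, -0.027, -0.007, -0.001]
wrist_force: [-4.4, -5.8, -7.3]
width: 0.0331
```

```bash
python3 - <<'E'
from h import *
o=bot.get_obs(); print(o['clock'],o['position'],o['ee_rot'],o['wrist_force'],o['width'])
snap('wrist','w14.png')
E
```

```text
14.55 [ 0.55644222 -0.11646503  0.18093915] [ 9.99617640e-01 -2.68234683e-02 -6.69435931e-03 -5.11036287e-04] [-4.44893144 -5.79625472 -7.2514711 ] 0.03312922915843628
```

View pics/w14.png

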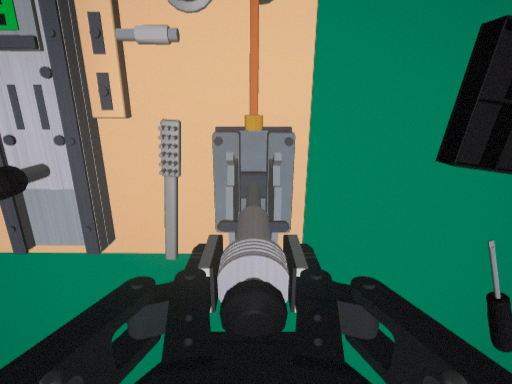

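The ring at (253,270) and the lever are moving together. I'll continue.

{"op": "move_arm", "data": {
  "fingers": [-1, -1, -1, -1],
  "offset": [
    [7, -0.4, 0],
    [7, -0.4, -0.3],
    [7, -0.4, -0.7],
    [7, -0.4, -1]
  ],
  "twist": [0, 0, 0, 0]
}}

```text
clock: 15.0
position: [0.59, -0.1178, 0.1826]
ee_rot: [1.0, -0.028, 0.0, -0.0]
wrist_force: [-0.2, 0.3, -0.6]
width: 0.0001
```

It slipped again, with the fingers fully shut. I'll look.

```bash
python3 - <<'E'
from h import *
o=bot.get_obs(); print(o['clock'],o['position'],o['ee_rot'],o['wrist_force'],o['width'])
snap('wrist','w15.png');snap('side','s15.png'); marks('side',['lever_pivot','collar_grip','lever_knob'])
p=cv2.imread('pics/s15.png')[130:260,180:320]; cv2.imwrite('pics/s15c.png',cv2.resize(p,None,fx=4.5,fy=4.5,interpolation=3))
E
```

```text
15.0 [ 0.59004172 -0.11775085  0.18256077] [ 9.99620109e-01 -2.75542000e-02  4.44748421e-04 -4.54459712e-04] [-0.20374876  0.33123122 -0.59702098] 0.0001340480838086676
side lever_pivot 0.88 [ 0.5601 -0.1148  0.0616]
side collar_grip 0.72 [ 0.5467 -0.1115  0.2008]
side collar_grip 0.69 [ 0.7433 -0.0661  0.0168]
side lever_knob 0.63 [ 0.5424 -0.112   0.2277]
```

View pics/w15.png

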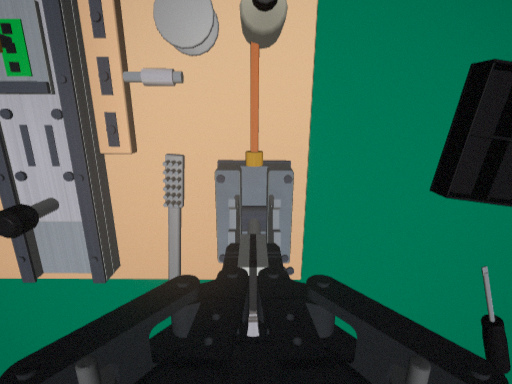

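View pics/s15c.png

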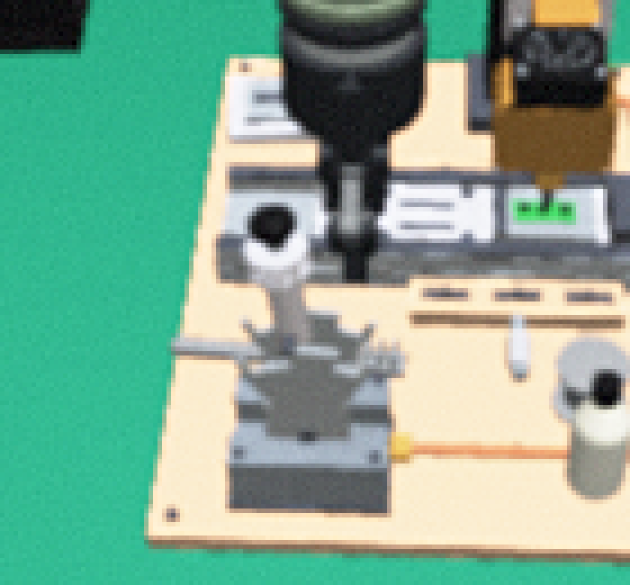

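The lever now leans about -0.1, and the collar rests raised on the gate's land (collar about 11 mm up). No more lifting is needed. I'll go round to the robot's side and push the lever knob with the fingers slightly apart, as a V.

{"op": "move_arm", "data": {
  "fingers": [-0.8, -0.8, -0.8, -0.58, -0.58],
  "offset": [
    [0, 0, 45],
    [0, 0, 40],
    [-47, 2, 0],
    [-48, 2.5, 0],
    [0, 0, 0]
  ],
  "twist": [0, 0, 0, 0, 0]
}}

```text
clock: 15.75
position: [0.487, -0.1117, 0.2642]
ee_rot: [1.0, -0.028, -0.004, -0.001]
wrist_force: [0.2, -0.4, -0.9]
width: 0.0183
```

{"op": "move_arm", "data": {
  "fingers": [-0.58, -0.58],
  "offset": [
    [0, 0, -53],
    [0, 0, 0]
  ],
  "twist": [0, 0]
}}

```text
clock: 15.95
position: [0.489, -0.1117, 0.2107]
ee_rot: [1.0, -0.028, -0.006, -0.003]
wrist_force: [-0.5, 0.6, -1.2]
width: 0.0179
```

```bash
python3 - <<'E'
from h import *
o=bot.get_obs(); print(o['clock'],o['position'],o['ee_rot'],o['wrist_force'],o['width'])
snap('wrist','w16.png');marks('wrist',['lever_pivot','collar_grip','lever_knob']);snap('side','s16.png'); marks('side',['lever_pivot','collar_grip','lever_knob'])
p=cv2.imread('pics/s16.png')[130:260,180:320]; cv2.imwrite('pics/s16c.png',cv2.resize(p,None,fx=4.5,fy=4.5,interpolation=3))
E
```

```text
15.95 [ 0.48896565 -0.11172003  0.21073768] [ 0.99959084 -0.02780304 -0.00623182 -0.00251329] [-0.49213465  0.5657278  -1.15727023] 0.017919951791174286
wrist lever_pivot 0.56 [ 0.5638 -0.1199  0.0609]
wrist lever_knob 0.93 [ 0.5489 -0.1201  0.2355]
wrist lever_knob 0.45 [ 0.3903 -0.4272  0.0086]
side lever_pivot 0.81 [ 0.5597 -0.1198  0.06  ]
side collar_grip 0.57 [ 0.5487 -0.1108  0.1987]
side lever_knob 0.7 [ 0.5433 -0.1148  0.2284]
```

View pics/w16.png

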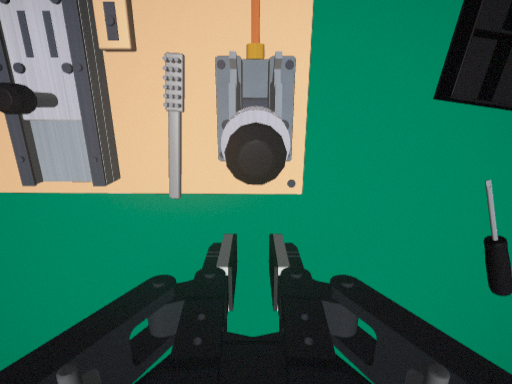

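View pics/s16c.png

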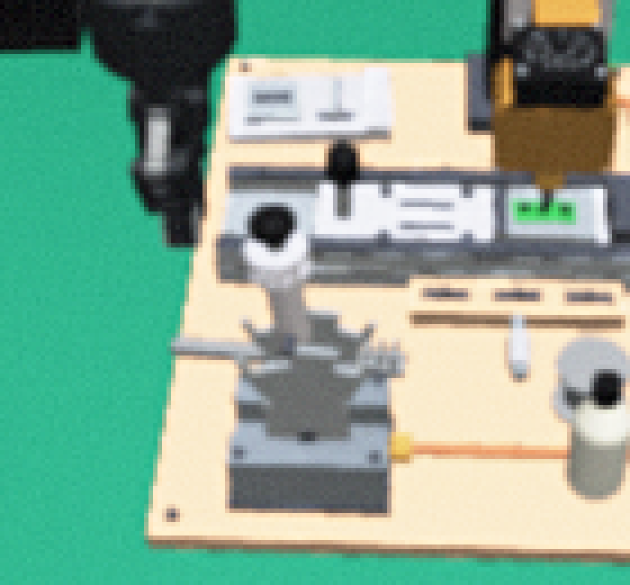

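The lever knob at (256,153) is in line with the finger gap at (253,260). Pushing.

{"op": "move_arm", "data": {
  "fingers": [-0.58, -0.58, -0.58, -0.58, -0.58],
  "offset": [
    [12, -1.5, 0],
    [12, -0.7, 0],
    [10, -0.6, 0],
    [10, -0.6, 0],
    [10, -0.6, 0]
  ],
  "twist": [0, 0, 0, 0, 0]
}}

```text
clock: 16.85
position: [0.5485, -0.1171, 0.2166]
ee_rot: [1.0, -0.027, -0.001, -0.001]
wrist_force: [-2.5, 3.1, 3.0]
width: 0.0183
```

```bash
python3 - <<'E'
from h import *
o=bot.get_obs(); print(o['clock'],o['position'],o['ee_rot'],o['wrist_force'],o['width'])
snap('wrist','w17.png');snap('side','s17.png'); marks('side',['collar_grip','lever_knob'])
E
```

```text
16.85 [ 0.54854222 -0.11711573  0.21660949] [ 9.99624922e-01 -2.73619035e-02 -8.94540438e-04 -7.36190540e-04] [-2.50504103  3.05902599  3.03017325] 0.018264827767897236
side collar_grip 0.74 [ 0.573  -0.1139  0.2015]
side lever_knob 0.66 [ 0.5715 -0.113   0.2264]
```

View pics/w17.png

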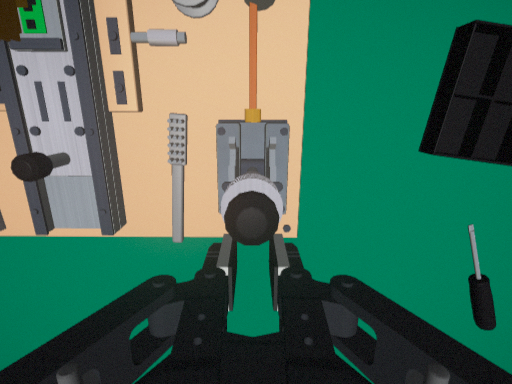

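The V holds the knob at (252,217) and the lever is now upright. I'll keep pushing and come down along the arc.

{"op": "move_arm", "data": {
  "fingers": [-0.58, -0.58, -0.58, -0.58],
  "offset": [
    [9, -0.5, -1],
    [9, -0.5, -2],
    [9, -0.5, -2],
    [9, -0.5, -2]
  ],
  "twist": [0, 0, 0, 0]
}}

```text
clock: 17.45
position: [0.5854, -0.1199, 0.2096]
ee_rot: [1.0, -0.028, 0.001, 0.0]
wrist_force: [0.7, 0.5, 0.3]
width: 0.0182
```

{"op": "move_arm", "data": {
  "fingers": [-0.58, -0.58, -0.58],
  "offset": [
    [7, -0.4, -2],
    [6, -0.3, -2],
    [0, 0, 0]
  ],
  "twist": [0, 0, 0]
}}

```text
clock: 17.75
position: [0.598, -0.1208, 0.2051]
ee_rot: [1.0, -0.028, 0.0, 0.0]
wrist_force: [-1.2, 0.2, -0.3]
width: 0.018
```

```bash
python3 - <<'E'
from h import *
o=bot.get_obs(); print(o['clock'],o['position'],o['ee_rot'],o['wrist_force'],o['width'])
snap('wrist','w18.png');snap('side','s18.png'); marks('side',['collar_grip','lever_knob'])
p=cv2.imread('pics/s18.png')[130:260,180:320]; cv2.imwrite('pics/s18c.png',cv2.resize(p,None,fx=4.5,fy=4.5,interpolation=3))
E
```

```text
17.75 [ 0.59795007 -0.12081387  0.20509199] [ 9.99620069e-01 -2.75623287e-02  1.17775004e-04  1.48543734e-04] [-1.15213955  0.21007029 -0.34783764] 0.017958070306308437
side collar_grip 0.72 [ 0.6082 -0.1158  0.1811]
side lever_knob 0.78 [ 0.6211 -0.119   0.217 ]
```

View pics/w18.png

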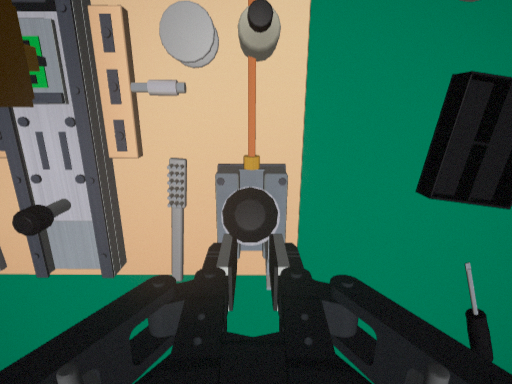

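View pics/s18c.png

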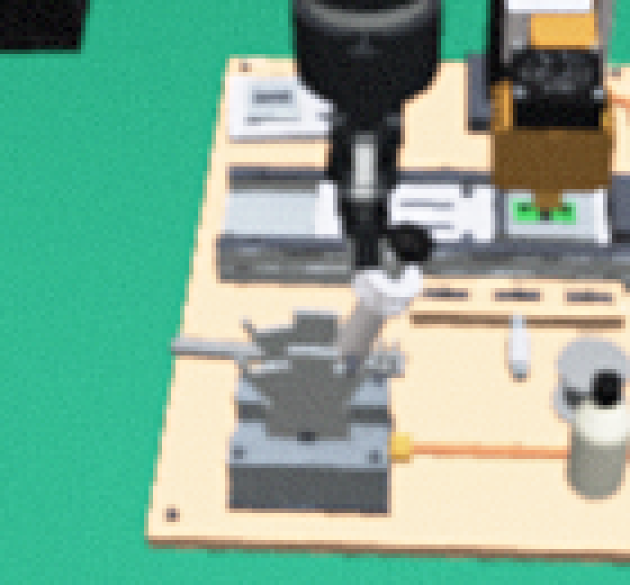

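The collar has dropped (r about 132 mm, well clear of the knob) and the lever is at about 0.77. I'll press it a little further, to the end stop.

{"op": "move_arm", "data": {
  "fingers": [-0.58, -0.58, -0.58],
  "offset": [
    [4, -0.2, -1],
    [4, -0.2, 0],
    [0, 0, 0]
  ],
  "twist": [0, 0, 0]
}}

```text
clock: 18.25
position: [0.6036, -0.1206, 0.2041]
ee_rot: [1.0, -0.028, -0.002, -0.0]
wrist_force: [-5.2, 1.2, 2.2]
width: 0.0176
```

{"op": "move_arm", "data": {
  "fingers": [-0.58, -0.58, -0.58],
  "offset": [
    [3, -0.2, 0],
    [2, 0, 0],
    [0, 0, 0]
  ],
  "twist": [0, 0, 0]
}}

```text
clock: 18.55
position: [0.6044, -0.1202, 0.2036]
ee_rot: [1.0, -0.027, -0.008, -0.001]
wrist_force: [-15.5, 2.5, 6.3]
width: 0.018
```

It's at the end stop (15 N). I'll back off, go clear and check.

{"op": "move_arm", "data": {
  "fingers": [-0.58, -0.58, -0.58, -0.58, -0.58],
  "offset": [
    [-20, 1, 0],
    [-40, 2, 5],
    [-40, 2, 20],
    [-30, 2, 30],
    [0, 0, 20]
  ],
  "twist": [0, 0, 0, 0, 0]
}}

```text
clock: 19.05
position: [0.4778, -0.1138, 0.2815]
ee_rot: [1.0, -0.028, 0.0, 0.0]
wrist_force: [0.7, 0.3, 0.3]
width: 0.0177
```

```bash
python3 - <<'E'
from h import *
o=bot.get_obs(); print(o['clock'],o['position'],o['wrist_force'],o['width'])
N=['slide_knob','lever_pivot','collar_grip','lever_knob','flux_bottle','wire_spool','brush','spare_carrier']
snap('wrist','w19.png');marks('wrist',N[:4]);snap('side','s19.png'); marks('side',N); snap('top','t19.png');marks('top',N)
a=[cv2.imread('pics/'+f)[130:260,180:320] for f in ('s0.png','s19.png')]
cv2.imwrite('pics/s19c.png',np.hstack([cv2.resize(p,None,fx=2.8,fy=2.8,interpolation=3) for p in a]))
E
```

```text
19.05 [ 0.47784265 -0.11378083  0.2814767 ] [0.7076708  0.25719526 0.29779632] 0.017730830892024128
wrist slide_knob 0.64 [0.589  0.085  0.0951]
wrist collar_grip 0.91 [ 0.6195 -0.1255  0.173 ]
wrist collar_grip 0.53 [0.5869 0.0849 0.0909]
side slide_knob 0.69 [0.5794 0.0944 0.0917]
side lever_pivot 0.74 [ 0.5613 -0.1181  0.0602]
side collar_grip 0.8 [ 0.6127 -0.1178  0.1796]
side lever_knob 0.64 [ 0.627  -0.1154  0.2161]
side flux_bottle 0.65 [ 0.7389 -0.131   0.015 ]
side wire_spool 0.6 [ 0.7438 -0.068   0.0124]
side brush 0.47 [ 0.5534 -0.0209  0.0216]
side brush 0.35 [ 0.7391 -0.134   0.015 ]
side spare_carrier 0.6 [0.5568 0.2514 0.0199]
top slide_knob 0.7 [0.5796 0.0894 0.0911]
top flux_bottle 0.64 [0.5571 0.2533 0.0158]
top flux_bottle 0.5 [ 0.7389 -0.1339  0.0156]
top brush 0.74 [ 0.548  -0.0236  0.0161]
top spare_carrier 0.85 [0.5565 0.2504 0.0196]
```

View pics/w19.png

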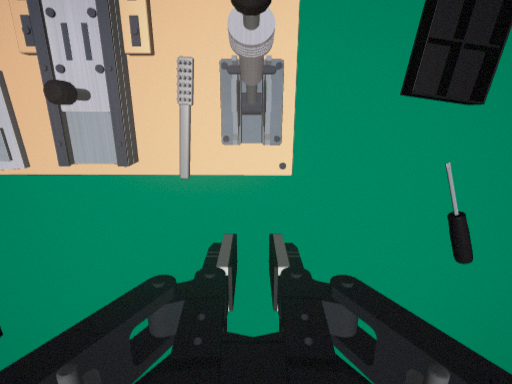

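View pics/s19c.png

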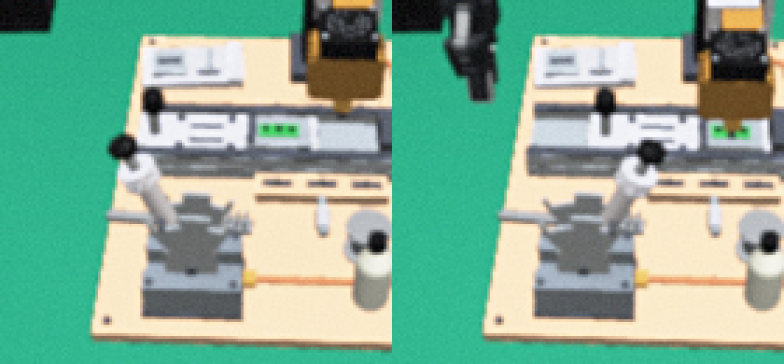

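View pics/t19.png

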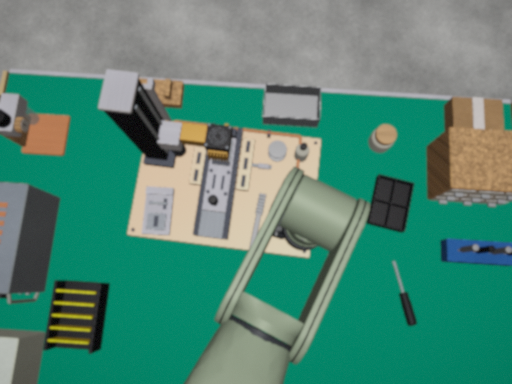

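```bash
python3 - <<'E'
from h import *
print(bot.sign_off())
E
```

```text
the job is handed in; nothing more can be done
None
```

The press is ready to bond and the job is handed in at about 19.5 s, with the arm clear of everything.

- **Slide:** I gripped it by its knob and pushed it 69 mm, until it met a hard stop and held at 18 N. This was done before I touched the lever.
- **Lever and collar:** I lifted the collar and moved the lever past its notch. My grip on the ring slipped twice. The first time, the collar fell back with the lever at its 0.23 stop. The second time, it came to rest raised on the gate's land. I then pushed the lever right over by its knob to the far stop (15 N), and the collar dropped on the way.

**Last checks**
- **Collar down:** the side camera puts it about 132 mm from the pivot, against about 133 mm at the start. The lever leans about 0.4 away. I judged the lock from this and the pictures; I did not pull back on the lever to test it.
- **Head:** it is down over the board in the side picture.
- **Bystanders:** in the pictures they are where they were. I saw no bystander move in the steps between.
- **Disagreement:** the networks' readings for the slide knob differ by up to 10 mm between cameras (x 0.579 to 0.589). For "slide home" I relied on the stop force and the measured travel.

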